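# Lay an upright hard drive down on the repair mat against its rim

### The job

The black desktop hard drive standing on the blue repair mat has to be opened: with the fingertips, tip it over away from the raised rim of the parts tray beside it and let it down gently all the way, so that it lies flat with its grey screwed cover facing up. Then push it back along the mat until its foot end sits squarely against the rim. A hard drive cannot take a knock, so never let it drop, do not grip or lift it, and leave everything else where it is.

Things in the scene. Friction and masses are not known exactly. Their poses are not given: they have to be found in the camera images.
- drive: Black box 40 mm thick (its x), 118 wide (y), 164 tall (z), 0.5 to 0.9 kg, mass centred, standing on its foot. Origin: centre of the foot face. z runs from foot to top end, up at the start. x points to the tray's rim (the robot's left), out of the side with the grey screwed cover; it is 14 to 32 mm short of the rim and within 10 degrees of square to it. The plain black -x side goes underneath.
- drive_edge (a point): Middle of the drive's bottom edge on the side away from the rim, (-20, 0, 0) mm in the drive's frame, same axes. The drive turns over about this edge, which stays on the mat.
- rim (a point): The stop: middle of the tray rim's face towards the drive, a straight blue wall 15 mm tall near the mat's left end, at the level of the mat's face (5 mm above the bench). x points square into the rim, about to the robot's left; y runs along it, 190 mm to either side. The mat is fixed, flat from x = -430 to 0 mm. Tweezers up to 125 mm tall stand fixed in the tray at (30, -165), (65, -165), (65, 165) mm.
- phone: Opened black phone, 158 x 74 x 8 mm, lying near the mat's right end beyond where the drive's top comes down, its long side (its x) across the mat; loose. Origin: centre of its underside.
- driver: Small purple screwdriver, 120 mm long, lying along its x on the mat between drive and robot; loose. Origin: under its middle.
- jar: Small yellow flux jar with a black cap, 38 mm across, 34 mm tall, on the mat beyond the drive (farther from the robot); loose. Origin: centre of its underside.
- pump: Conical glass solvent dispenser with a steel pump top, 88 mm across, 122 mm tall, standing on the bench beside the mat; loose. Origin: centre of its underside.
- spool: Spool of solder, 60 mm across, 48 mm tall, standing on the bench beside the mat; loose. Origin: centre of its underside.
- can: Spray can with a red label, 52 mm across, 150 mm tall, standing on the bench beside the mat; loose. Origin: centre of its underside.
Things that resemble listed ones, but are neither listed nor needed, are in the scene too. Of the things shaped like the drive, the black one is meant.

How it is judged (in metres and radians):
At the end, for the whole second after the job is handed in: The drive lies flat on the mat, grey cover up (within 3.5 degrees of level), its foot end against the tray's rim (gap at its middle under 5 mm) and square to it within 3.5 degrees, at rest (angle between drive's own x axis and vertical below 0.06 rad and x of drive in the frame of rim above -0.005 m and z of drive in the frame of rim below 0.024 m and angle between the z axis of drive and the x axis of rim, either way round below 0.06 rad and linear speed of drive below 0.01 m/s and angular speed of drive below 0.05 rad/s); the robot touches nothing.
It fails at once if the drive dropped or knocked over: it turned faster than 4.5 rad/s (as if its end had been let fall from about 20 mm) (angular speed of drive above 4.5 rad/s).
It fails at once if the drive shoved or knocked faster than 0.4 m/s (linear speed of drive above 0.4 m/s).
It fails at once if the drive lifted: the bottom edge it turns on more than 15 mm above the mat (height (world z) of drive_edge above 0.02 m).
It fails at once if the drive gripped or pressed hard (over 25 N in all from the fingers) before it is down (angle between drive's own x axis and vertical above 0.2 rad and contact force between the fingers and drive above 25 N).
It fails at once if another thing moved by more than 15 mm (distance of any of phone, driver, jar, pump, spool, can from where it was at the start of the episode above 0.015 m).
It also fails if it takes over 51 s, if anything falls off the work surface, if the arm or the gripper's body presses on something with over 40 N, if the wrist force passes 120 N, or if a joint passes its speed limit or range.

### The arm

A 6-joint arm with a two-finger parallel gripper is mounted at the origin on the work surface. World frame = base frame: x ahead of the robot, y to its left, z up, the work surface at z = 0. Lengths are in mm, angles in degrees, forces in N, time in s.
With the tool pointing down it reaches from about 350 to 850 mm from the base axis. Payload 8.1 kg.
Tool frame: the origin (TCP) lies between the finger pads; the fingertips stand 17 mm ahead of it and the grasp point (between the pads) lies 2 mm behind it; z points along the fingers, y is the line along which they close (so a half turn about z gives the same grasp; the last joint's range is limited). The gripper opens to 85 mm and grips with 20 to 120 N. Pads are 22 mm wide; open, the fingers measure 114 mm over their backs; the gripper's body (76 mm by 85 mm) begins 54 mm behind the grasp point. The pads swing forward as they close: fully open they stand 13 mm farther back than shut.
Start: joints at [66.555, 7.471, 85.268, -0, 87.261, -4.893], TCP at [190.881, 568.832, 208.792] pointing down, gripper open.
Joint ranges: [-169.43, 169.43], [-51.17, 129.36], [1.28, 143.12], [-76.62, 256.62], [0, 156.53], [-152.29, 152.29]. Speed limits (degrees/s): [136.94, 136.94, 159.86, 180, 180, 180].

### API

Orientations are given as [roll, pitch, yaw] about the fixed x, y, z axes, in that order (R = Rz(yaw) Ry(pitch) Rx(roll)).
In Python, from bench import sense, snapshot, hand_in, trace, place_of gives the robot as it stands.
- The arm moves only by the shell command python3 -m handwheel 'ROWS' [FORCE]. ROWS is JSON, a list of rows, each a list of 7 numbers: the opening, from -1 (shut) to 1 (fully open), then the shift along the tool's x, y, z in cm, then the turn, a rotation vector about the tool's x, y, z in rad. A call has 1 to 12 rows; each row shifts and turns the commanded pose from where the row before left it, along the tool's axes as they then stand; what a row does not reach is not made up. A row lasts 1/12 s, in which the tool goes at most 41.7 mm and 7.16 degrees, less where a joint would pass 70% of its speed; a pose out of reach is approached as far as the arm can. A call with a gripper value outside its range is refused whole. The fingers move at their own pace and stop on an object; FORCE is the grip in N (left out, the last holds). Time passes only in rows, so rows that do not move let the fingers close. It gives the time, the measured TCP pose, the force, the opening and the grip force at its end, in the units of the state.
- sense(): the state, without advancing time (a new reading comes with each control period).
- snapshot(name): name is "scene" or "side" or "wrist"; returns a dict with "image" (480x640x3 uint8, red, green, blue), "intrinsics" (3x3 intrinsics, pixels), "R" (3x3) and "t" (3): a world point X has camera coordinates R X + t. Camera axes: x right, y down, z forward; pixel columns grow to the right and rows downward; lengths in mm; the calibration is good to about 2 mm. The wrist camera is an equidistant fisheye: a pixel r from the principal point sees the ray r / f radians off the axis. A picture is of the moment at which its call begins. There is no depth.
- hand_in(): hands the job in; it is judged then, once.
Trained networks look in a picture, given as the dict that the camera call returned (one of the last four; its "shot" number tells which), for a name from the list of things; names that differ only in an ending like _2 or _b are one class to them, and where a whole thing is asked for, a point or a joint stands for the part that bears it (a point fixed in the world has none). Each returns a list of dicts, best first, with "conf" (0 to 1); they miss things now and then, are a little off and sometimes report something else, mostly with a low value. They report only what shows in the picture. A call takes as long as a camera call. They do not tell look-alikes from the thing itself.
- trace(picture, query): "pixels" (480x640 bool, what is visible of it).
- place_of(picture, query): "location" ([x, y, z] in mm, in world coordinates, good to about 4 mm: a listed point, or the origin of a listed thing).
The state is a dict: "time": time; "joint_pos": joint angles; "qd": joint speeds; "joint_efforts": joint torques, N m; "tool_pos": TCP position; "tcp_rot": TCP orientation; "ft_force": force on the tool from outside, world axes, zero at the start; "wrist_torque": the same for the moment, N m; "finger_gap": finger opening in mm; "grip_force": force on a finger pad.
Only numpy, scipy, OpenCV 4.12 (cv2) and the standard library are available. Lean on these libraries where they do the work, as an engineer would, in place of code of your own. Each camera call takes 0.05 s, during which the arm holds its last target. There are 200 camera calls.

## Working session

There is one attempt and no reset: what is moved stays moved. The work goes in short steps, Python scripts to look and compute and a shell command to move; the robot and the scene stay as the last step left them, time stands still between calls to the robot, and variables do not carry over. Pictures are saved under pics/ and viewed, at most 10 in all, crops included, and the job is handed in when it is done.

```bash
mkdir -p pics; cat > h.py <<'E'
import numpy as np, cv2
from bench import *
def save(p,n): cv2.imwrite('pics/'+n,p["image"][:,:,::-1])
def proj(p,X):
    c=p["R"]@np.array(X,float)+p["t"]; q=p["intrinsics"]@c; return q[:2]/q[2]
def ray(p,u,v,z):
    R=np.array(p["R"]);t=np.array(p["t"]);d=R.T@np.linalg.inv(p["intrinsics"])@[u,v,1];o=-R.T@t
    return o+d*(z-o[2])/d[2]
E
python3 - <<'E'
from h import *
s=sense(); print(s)
for n in ("scene","side"):
    p=snapshot(n); save(p,n+"1.png"); print(n,np.round(-np.array(p["R"]).T@p["t"]))
    for q in ("drive","drive_edge","rim","phone","driver","jar","pump","spool","can"):
        print(q,[(np.round(d["location"],0).tolist(),round(d["conf"],2),np.round(proj(p,d["location"])).tolist()) for d in place_of(p,q)[:3]])
E
```

```text
{'time': 0.0, 'joint_pos': array([ 6.65552942e+01,  7.51822433e+00,  8.53311460e+01, -2.40573311e-04,
        8.72623247e+01, -4.89395640e+00]), 'qd': array([-0.13971916, -0.10065635,  0.03744277, -0.00786053, -0.04935726,
        0.0270866 ]), 'joint_efforts': array([-3.00044303e-04, -5.69416416e+01, -5.00536680e+01, -4.98537102e-04,
        1.54591666e-02, -7.62742206e-05]), 'tool_pos': array([190.62954719, 568.26070702, 207.69411518]), 'tcp_rot': array([-1.79888692e+02, -9.28950251e-03,  1.61449253e+02]), 'ft_force': array([-0.7530771 ,  0.15879858,  0.23628793]), 'wrist_torque': array([-0.02748763, -0.03479545,  0.0363333 ]), 'grip_force': 0.0, 'finger_gap': 85.32710018777286}
scene [1128.  583.  811.]
drive [([553.0, 140.0, 6.0], 0.81, [374.0, 302.0]), ([231.0, 283.0, -1.0], 0.74, [517.0, 266.0]), ([836.0, 216.0, 1.0], 0.58, [295.0, 413.0])]
drive_edge []
rim [([535.0, 191.0, 9.0], 0.57, [399.0, 310.0])]
phone [([602.0, -176.0, 5.0], 0.62, [260.0, 239.0])]
driver [([604.0, -176.0, 6.0], 0.32, [260.0, 239.0])]
jar [([707.0, 116.0, 4.0], 0.75, [311.0, 336.0])]
pump [([610.0, 446.0, -1.0], 0.6, [484.0, 421.0])]
spool [([505.0, -468.0, -2.0], 0.57, [223.0, 173.0])]
can [([419.0, 436.0, 1.0], 0.88, [536.0, 353.0])]
side [-217. 1088. 1112.]
drive [([827.0, 215.0, 2.0], 0.93, [178.0, 271.0])]
drive_edge [([818.0, 220.0, 0.0], 0.84, [179.0, 273.0]), ([252.0, 263.0, 2.0], 0.68, [346.0, 374.0])]
rim []
phone []
driver [([404.0, -22.0, 7.0], 0.58, [355.0, 280.0])]
jar [([710.0, 116.0, 7.0], 0.6, [234.0, 266.0])]
pump [([611.0, 448.0, 0.0], 0.9, [175.0, 358.0])]
spool []
can [([423.0, 442.0, 4.0], 0.66, [238.0, 391.0])]
```

View pics/scene1.png

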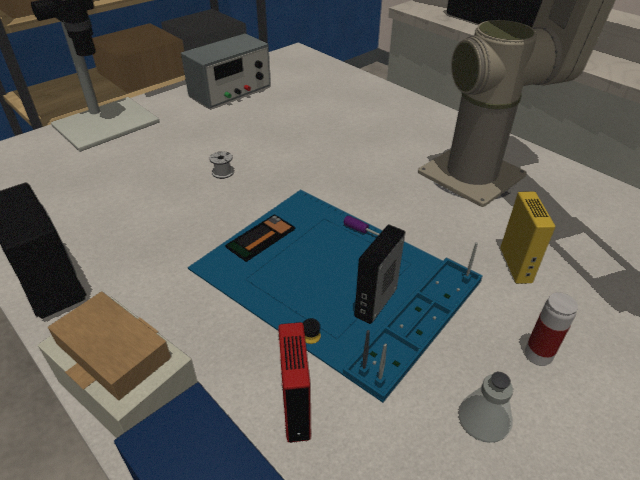

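View pics/side1.png

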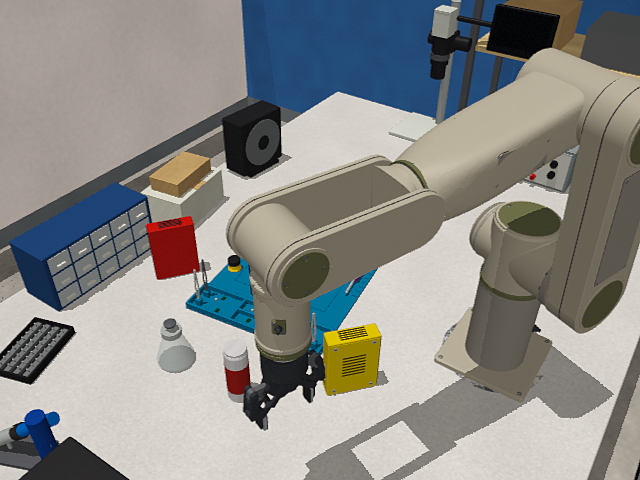

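The scene view shows three drive-shaped things: black at (378,275), red at (295,385) and yellow at (527,240). The black one on the mat is the one meant. The tray lies at its left, around (420,320). The side view is blocked by the arm.

```bash
python3 - <<'E'
from h import *
p=snapshot("scene"); im=p["image"]
c=cv2.resize(im[210:410,320:490],None,fx=3.5,fy=3.0,interpolation=cv2.INTER_CUBIC)
cv2.imwrite('pics/crop1.png',c[:,:,::-1])
for n,uv in dict(nr=(303,191),fr=(190,268),fl=(383,401),nl=(481,277)).items(): print(n,np.round(ray(p,*uv,5)))
m=[t for t in trace(p,"drive")]
for t in m[:3]:
    ys,xs=np.nonzero(t["pixels"]); print(t["conf"],xs.min(),xs.max(),ys.min(),ys.max(), len(xs))
print(p["intrinsics"])
for d in place_of(p,"drive")[:1]: print(d)
E
```

```text
nr [ 403. -249.    5.]
fr [ 777. -203.    5.]
fl [711. 306.   5.]
nl [327. 250.   5.]
0.96 278 310 322 441 3150
0.79 355 405 225 323 3216
0.74 501 554 191 283 3324
[[517.75417406   0.         326.21158577]
 [  0.         517.75417406 239.58409133]
 [  0.           0.           1.        ]]
{'location': [232.8, 282.8, -2.0], 'conf': 0.89}
```

View pics/crop1.png

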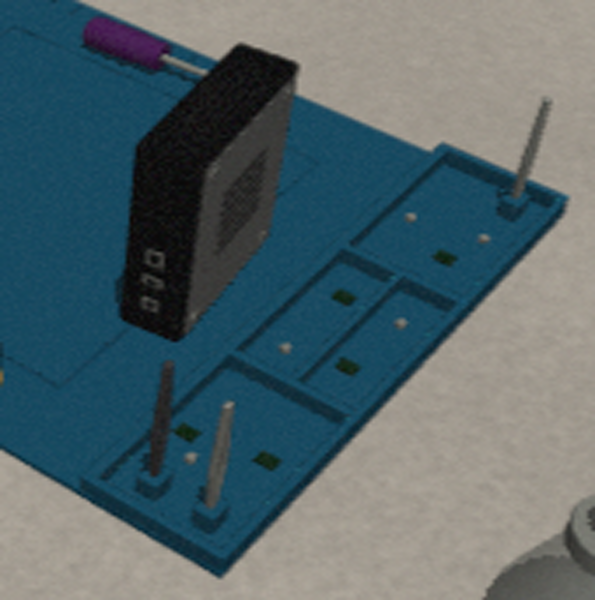

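```bash
python3 - <<'E'
from h import *
p=snapshot("scene")
f=lambda x,y,z: ray(p,x/3.5+320,y/3+210,z)[:2]
a=f(437,147,20);b=f(83,485,20);print("rim top inner?",a,b,np.degrees(np.arctan2(*(b-a)[::-1])),np.linalg.norm(b-a),(a+b)/2)
c=f(566,200,20);d=f(222,572,20);print("tray outer",c,d,np.linalg.norm(c-d),np.degrees(np.arctan2(*(d-c)[::-1])))
e=f(178,340,5);g=f(268,232,5);print("foot +x edge",e,g,np.linalg.norm(e-g),np.degrees(np.arctan2(*(e-g)[::-1])))
h=f(298,65,169);i=f(208,160,169);j=f(240,43,169);k=f(137,148,169);print("top",h,i,j,k,[np.linalg.norm(v) for v in (h-i,j-k,h-j,i-k)],np.degrees(np.arctan2(*(i-h)[::-1])),np.degrees(np.arctan2(*(k-j)[::-1])),"mean",(h+i+j+k)/4)
E
```

```text
rim top inner? [353.64657122 169.50303828] [725.93412836 223.53427781] 8.257854954610352 376.1879849851645 [539.79034979 196.51865804]
tray outer [340.00116348 256.77588746] [717.35702939 310.91426865] 381.21963990536045 8.164382571535235
foot +x edge [599.03394913 173.90317607] [486.54043349 144.61772419] 116.24297292564057 14.59193229240485
top [493.86222903 149.80377955] [594.85594416 174.76126592] [500.72044163 113.80778057] [614.01266508 143.05598999] [np.float64(104.03175775027027), np.float64(117.00677608417692), np.float64(36.64351268781687), np.float64(37.04327845284637)] 13.880790223512513 14.475749893087844 mean [550.86281997 145.35720401]
```

The crop confirms the choice: a black box with a grey screwed cover facing the tray, about 6° off square to the rim. Its grey face's foot edge runs from (371,323) to (397,287) in the scene image.

The plan is to straddle the top loosely with about 50 mm of opening. I push with the +x finger and let the drive lean on the -x finger. The tool then tilts along and lowers it, and the fingertip slides out as a ramp.

```bash
python3 -m handwheel '[[1,0,0,-3.3,0,0,0],[1,0,0,-3.2,0,0,0],[1,-3.3,-2,0,0,0,0],[1,-3.3,-2,0,0,0,0],[1,-3.3,-2,0,0,0,0],[1,-3.3,-2,0,0,0,0],[1,-3.3,-2,0,0,0,0],[1,-3.3,-2,0,0,0,0],[1,-3.3,-2,0,0,0,0],[1,-3.3,-2,0,0,0,0],[1,-3.3,-2,0,0,0,0],[1,-3.3,-2,0,0,0,0]]' 20
python3 -m handwheel '[[1,-3,-1.8,0,0,0,0],[1,-3,-1.8,0,0,0,0],[1,-3,-1.8,0,0,0,0],[1,-3,-1.8,0,0,0,0],[1,-3,-1.8,0,0,0,0],[1,0,0,0,0,0,-0.115],[1,0,0,0,0,0,-0.115],[1,0,0,0,0,0,-0.115],[1,0,0,0,0,0,-0.115],[1,0,0,0,0,0,-0.115],[1,0,0,0,0,0,0],[1,0,0,0,0,0,0]]'
python3 - <<'E'
from h import *
p=snapshot("wrist"); save(p,"w1.png"); print(p["intrinsics"],p["R"],p["t"]); print(sense()["joint_pos"])
for q in ("drive","rim"): print(q,place_of(p,q)[:3])
q=snapshot("side"); 
for n in ("drive","drive_edge","rim","driver","phone"): print(n,place_of(q,n)[:3])
E
```

```text
time: 2.2
tool_pos: [441.0, 272.6, 274.1]
tcp_rot: [180.0, 0.0, 161.4]
ft_force: [-0.5, 0.4, 0.6]
finger_gap: 85.2
grip_force: 0.0
time: 3.2
tool_pos: [553.7, 141.2, 273.8]
tcp_rot: [-180.0, 0.0, -165.8]
ft_force: [-0.1, -0.1, 0.2]
finger_gap: 85.3
grip_force: 0.0
[[371.64829954   0.         317.30188848]
 [  0.         371.64829954 233.82822094]
 [  0.           0.           1.        ]] [[-2.44423840e-01  9.69668042e-01  9.35031829e-04]
 [ 9.26899429e-01  2.33359732e-01  2.93939932e-01]
 [ 2.84805960e-01  7.27126074e-02 -9.55823437e-01]] [  -1.94182189 -602.64745317  274.37668241]
[ 9.16678968e+00  1.99539481e+00  8.43138929e+01  1.45447581e-03
  9.36891684e+01 -9.49896701e+01]
drive [{'location': [834.2, 209.9, 1.3], 'conf': 0.91}]
rim [{'location': [537.9, 195.4, 7.8], 'conf': 0.74}]
drive [{'location': [827.5, 212.3, 3.3], 'conf': 0.94}, {'location': [548.6, 143.9, 2.2], 'conf': 0.74}, {'location': [232.2, 282.7, -2.1], 'conf': 0.63}]
drive_edge [{'location': [814.2, 223.6, 1.1], 'conf': 0.93}, {'location': [557.2, 124.4, 5.8], 'conf': 0.73}, {'location': [612.9, 449.7, 1.7], 'conf': 0.23}]
rim [{'location': [535.0, 190.6, 4.6], 'conf': 0.56}]
driver [{'location': [403.0, -20.5, 5.7], 'conf': 0.51}]
phone [{'location': [600.9, -183.4, 6.6], 'conf': 0.55}]
```

View pics/w1.png

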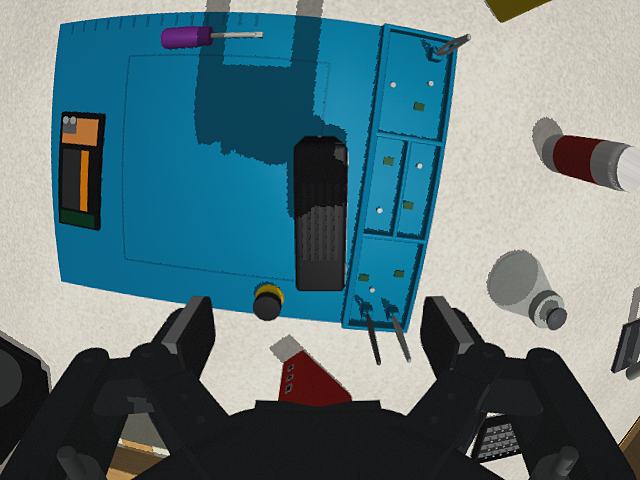

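The wrist view shows the drive from above, its top face running from about (296,145) to (346,290). The rim is just to its right (around x=370), with the phone at (80,170), the driver at (210,37) and the jar at (267,300). Next I test the tilt in free air and work out the waypoints.

```bash
python3 - <<'E'
from h import *
p=snapshot("wrist")
def wray(u,v,z):
    K=p["intrinsics"];x=(u-K[0,2])/K[0,0];y=(v-K[1,2])/K[1,1];r=np.hypot(x,y)
    d=np.array([np.sin(r)*x/r,np.sin(r)*y/r,np.cos(r)]);R=np.array(p["R"]);d=R.T@d;o=-R.T@np.array(p["t"])
    return np.round((o+d*(z-o[2])/d[2])[:2],1)
for a in [(294,148,169),(346,148,169),(296,290,169),(344,290,169),(386,25,20),(344,327,20)]: print(a,wray(*a))
E
python3 -m handwheel '[[1,0,0,0,-0.122,0,0],[1,0,0,0,-0.122,0,0],[1,0,0,0,-0.122,0,0],[1,0,0,0,-0.122,0,0],[1,0,0,0,-0.122,0,0],[1,0,0,0,-0.122,0,0],[1,0,0,0,-0.122,0,0],[1,0,0,0,-0.122,0,0],[1,0,0,0,0,0,0]]'
python3 -c "
from h import *
print(sense()['joint_pos'],sense()['finger_gap'])"
```

```text
(294, 148, 169) [501.7 110.8]
(346, 148, 169) [492.4 147.2]
(296, 290, 169) [610.6 138.3]
(344, 290, 169) [601.1 175.8]
(386, 25, 20) [348.5 168.7]
(344, 327, 20) [720.1 220.2]
time: 4.45
tool_pos: [552.4, 139.1, 268.2]
tcp_rot: [123.4, -0.6, -165.9]
ft_force: [-0.4, 0.4, -3.3]
finger_gap: 85.1
grip_force: 0.0
[ -19.81303021   20.40645585   82.36865234   47.06146405  109.70409132
 -120.48130172] 85.11424054447741
```

The tilt is reachable. Drive top centre is (551.5, 143) with yaw 14.2°, and the pivot edge is near (556, 124). Now I tilt back, descend open, then narrow the fingers.

```bash
python3 -m handwheel '[[1,0,0,0,0.122,0,0],[1,0,0,0,0.122,0,0],[1,0,0,0,0.122,0,0],[1,0,0,0,0.122,0,0],[1,0,0,0,0.122,0,0],[1,0,0,0,0.122,0,0],[1,0,0,0,0.122,0,0],[1,0,0,0,0.122,0,0],[1,0,0.2,0,0,0,0],[1,0,0,2.8,0,0,0],[1,0,0,2.8,0,0,0],[1,0,0,2.8,0,0,0]]'
python3 -m handwheel '[[1,0,0,2.6,0,0,0],[1,0,0,0,0,0,0],[0.5,0,0,0,0,0,0],[0.35,0,0,0,0,0,0],[0.25,0,0,0,0,0,0],[0.25,0,0,0,0,0,0],[0.25,0,0,0,0,0,0]]'
python3 - <<'E'
from h import *
p=snapshot("scene"); save(p,"s2.png"); 
cv2.imwrite('pics/s2c.png',cv2.resize(p["image"][130:350,280:480],None,fx=3,fy=2.7)[:,:,::-1])
E
```

```text
time: 5.45
tool_pos: [554.0, 143.9, 190.6]
tcp_rot: [180.0, 0.2, -165.5]
ft_force: [0.7, -0.8, -0.7]
finger_gap: 85.4
grip_force: 0.0
time: 6.03
tool_pos: [554.3, 143.2, 165.7]
tcp_rot: [-180.0, 0.2, -165.6]
ft_force: [-0.2, -0.5, 1.1]
finger_gap: 53.5
grip_force: 0.0
```

View pics/s2c.png

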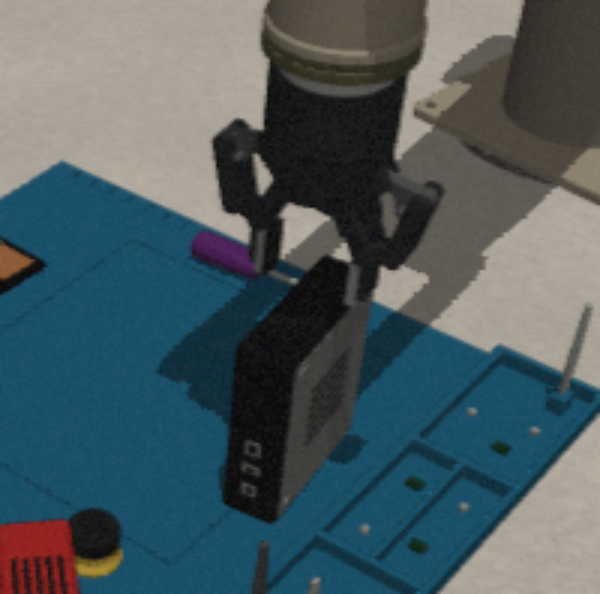

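```bash
python3 - <<'E'
from h import *
p=snapshot("scene")
for X in [(548,168,149),(546,162.5,169),(490,147,169),(605,176,169),(560,118,149),(554,143,166)]:
    u,v=proj(p,X); print(X,round((u-280)*3),round((v-130)*2.7))
for d in place_of(p,"drive")[:3]: print(d)
E
```

```text
(548, 168, 149) 338 344
(546, 162.5, 169) 337 317
(490, 147, 169) 376 270
(605, 176, 169) 288 368
(560, 118, 149) 266 316
(554, 143, 166) 304 312
{'location': [234.3, 281.6, -2.1], 'conf': 0.91}
{'location': [554.5, 139.8, 4.9], 'conf': 0.78}
{'location': [834.0, 215.3, 0.6], 'conf': 0.63}
```

The fingers straddle the drive's top end, but they look higher and nearer the robot than predicted. I check this in a closer composite.

```bash
python3 - <<'E'
from h import *
s=sense(); print(s["tool_pos"],s["finger_gap"])
a=snapshot("scene"); b=snapshot("wrist"); c=snapshot("side")
def mk(p,pts):
    im=p["image"].copy()
    im=cv2.resize(im,None,fx=5,fy=5,interpolation=cv2.INTER_CUBIC)
    for X,col in pts:
        u,v=proj(p,X); cv2.circle(im,(int(5*u+2),int(5*v+2)),3,col,-1)
    return im
pts=[((490,147,169),(0,255,0)),((605,176,169),(0,255,0)),((500,108,169),(0,255,0)),((615,137,169),(0,255,0)),((548,168,149),(255,0,0)),((560,118,149),(255,255,0)),((554,143,166),(255,0,255))]
A=mk(a,pts); u,v=proj(a,(554,143,180)); u,v=int(5*u),int(5*v); A=A[v-250:v+250,u-200:u+200]
C=mk(c,pts); u,v=proj(c,(554,143,180)); print(u,v); u,v=int(5*u),int(5*v); C=C[max(0,v-250):v+250,max(0,u-200):u+200]
C=cv2.resize(C,(400,500))
cv2.imwrite('pics/cmp.png',np.hstack([A,C])[:,:,::-1])
E
```

```text
[553.51302895 143.17569196 164.47147964] 53.37493997905289
270.85898942785116 240.6870521767978
```

View pics/cmp.png

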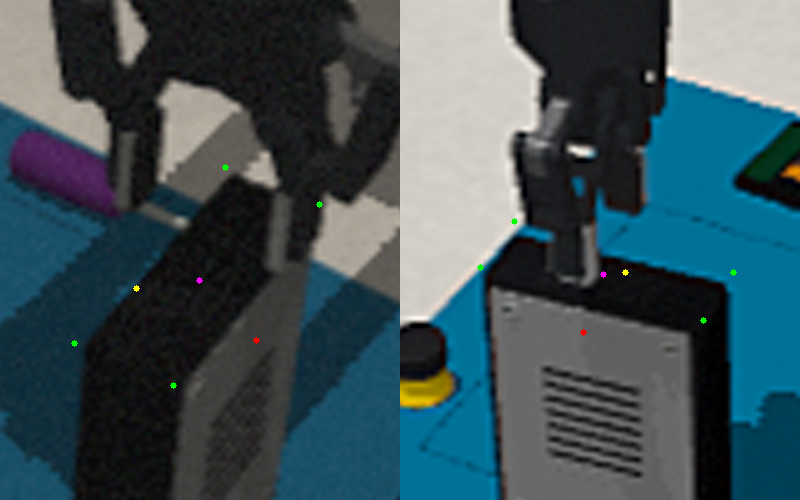

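```bash
python3 - <<'E'
from h import *
a=snapshot("scene"); c=snapshot("side")
def orig(p):
    u,v=proj(p,(554,143,180)); return np.array([max(0,int(5*u)-200),max(0,int(5*v)-250)])
oa,oc=orig(a),orig(c)
P=lambda p:np.array(p["intrinsics"])@np.c_[p["R"],p["t"]]
def tri(x,y):
    X=cv2.triangulatePoints(P(a),P(c),((np.array(x)+oa)/5.).reshape(2,1),((np.array(y)-[400,0]+oc)/5.).reshape(2,1)); X=X[:3,0]/X[3,0]
    print(np.round(X,1),[np.round(5*proj(p,X)-o,0) for p,o in((a,oa),(c,oc))])
tri((285,268),(573,284)); tri((122,208),(625,211)); tri((185,390),(492,286)); tri((308,262),(690,330))
E
```

```text
[544.5 175.6 185.4] [array([287., 272.]), array([174., 282.])]
[561.8 111.4 182.9] [array([124., 213.]), array([226., 209.])]
[596.7 176.1 160.2] [array([185., 391.]), array([ 92., 286.])]
[499.3 148.7 153.6] [array([301., 245.]), array([284., 338.])]
```

Triangulating the fingertips puts them at z≈184, just above the drive's top. I lower 2 cm (the palm keeps clear either way) and look again.

```bash
python3 -m handwheel '[[0.25,0,0,1,0,0,0],[0.25,0,0,1,0,0,0],[0.25,0,0,0,0,0,0]]'
python3 - <<'E'
from h import *
s=sense(); print(s["tool_pos"],s["ft_force"],s["joint_pos"])
a=snapshot("scene"); c=snapshot("side")
def cr(p,w,n):
    u,v=map(int,proj(p,(554,143,150))); print(n,u-w//2,v-50); return cv2.resize(p["image"][v-50:v+50,u-w//2:u+w//2],None,fx=5,fy=5,interpolation=cv2.INTER_CUBIC)
cv2.imwrite('pics/cmp2.png',np.hstack([cr(a,80,"scene"),cr(c,80,"side")])[:,:,::-1])
E
```

```text
time: 6.68
tool_pos: [551.3, 142.8, 140.3]
tcp_rot: [180.0, -0.3, -165.6]
ft_force: [-0.3, 0.2, 0.1]
finger_gap: 53.8
grip_force: 0.0
[551.31574606 142.82410416 140.30883896] [-0.33984914  0.24111887  0.10077798] [ 9.36588219e+00  5.44608942e+00  9.46792051e+01 -1.88368713e-05
  8.01370708e+01 -9.50282391e+01]
scene 340 201
side 231 200
```

View pics/cmp2.png

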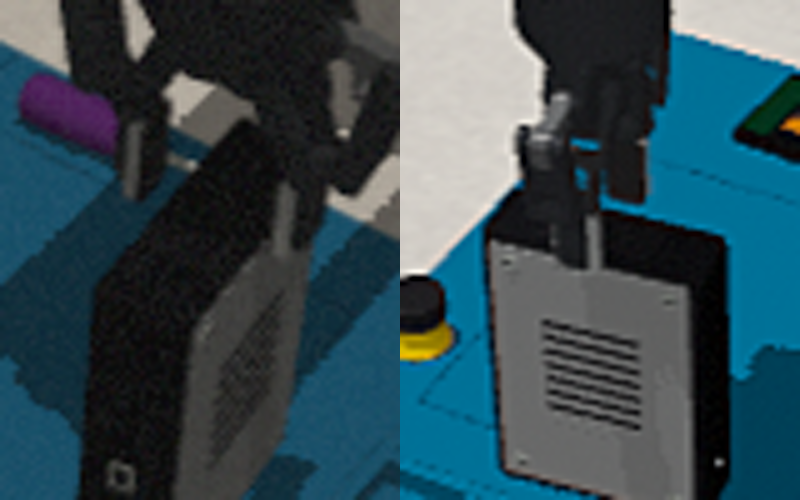

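The fingertips are now only level with the drive's top, so the reported TCP and the real fingertips disagree by about 35–40 mm along the tool. I find out whether this is a tool or a world offset by tilting slightly in free air and comparing with the wrist camera's calibrated pose.

```bash
cat >> h.py <<'E'
from scipy.spatial.transform import Rotation as Ro
def camrel():
    p=snapshot("wrist");s=sense();R=np.array(p["R"]);C=-R.T@np.array(p["t"]);T=Ro.from_euler('xyz',s["tcp_rot"],degrees=True).as_matrix()
    print("cam",C.round(1),"tcp",s["tool_pos"].round(1),"rot",s["tcp_rot"].round(1),"rel in tool",(T.T@(C-s["tool_pos"])).round(1),"Rrel",(T.T@R.T).round(3).tolist(), s["joint_pos"].round(2))
E
python3 -c "
from h import *
camrel()"
python3 -m handwheel '[[0.25,0,0,-3,0,0,0],[0.25,0,0,-3,0,0,0],[0.25,0,0,0,-0.12,0,0],[0.25,0,0,0,-0.12,0,0],[0.25,0,0,0,-0.12,0,0],[0.25,0,0,0,-0.12,0,0],[0.25,0,0,0,0,0,0]]'
python3 -c "
from h import *
camrel()"
```

```text
cam [479.  124.2 308.1] tcp [552.7 143.1 143.1] rot [ 1.800e+02 -1.000e-01 -1.656e+02] rel in tool [  76.3    0.  -164.9] Rrel [[-0.001, -0.956, -0.293], [1.0, -0.001, 0.001], [-0.001, -0.293, 0.956]] [  9.37   5.35  94.49  -0.    80.24 -95.03]
time: 7.42
tool_pos: [553.3, 139.9, 201.9]
tcp_rot: [152.1, -0.2, -165.9]
ft_force: [0.6, 0.2, -1.6]
finger_gap: 53.6
grip_force: 0.0
cam [498.7  46.6 348.6] tcp [553.2 140.4 202.2] rot [ 152.4   -0.2 -165.9] rel in tool [  76.2   -1.3 -165.6] Rrel [[-0.0, -0.956, -0.295], [1.0, -0.002, 0.006], [-0.006, -0.295, 0.956]] [  -8.08    8.9    89.02   25.35   93.07 -113.25]
```

The wrist-camera pose is consistent with the reported TCP, so any offset lies in where the fingertips actually are in the tool frame. I measure that in the wrist image.

```bash
python3 - <<'E'
from h import *
p=snapshot("wrist"); 
im=cv2.resize(p["image"][200:400,190:450],None,fx=3,fy=3,interpolation=cv2.INTER_CUBIC)
K=np.array(p["intrinsics"])
Rr=np.array([[0,-.956,-.294],[1,0,0],[0,-.294,.956]]); c=np.array([76.3,0,-165])
def pj(X):
    d=Rr.T@(np.array(X)-c); r=np.hypot(*d[:2]); th=np.arctan2(r,d[2]); return np.array([K[0,2]+K[0,0]*th*d[0]/r, K[1,2]+K[1,1]*th*d[1]/r])
for s,col in ((12,(255,0,0)),(-10,(0,255,0)),(-26,(255,255,0)),(-40,(255,0,255))):
    for y in (-26.8,26.8):
        for x in (-11,11):
            u,v=(pj((x,y,s))-[190,200])*3+1; cv2.circle(im,(int(u),int(v)),3,col,-1)
cv2.imwrite('pics/w2.png',im[:,:,::-1])
E
```

```text
(no output)
```

View pics/w2.png

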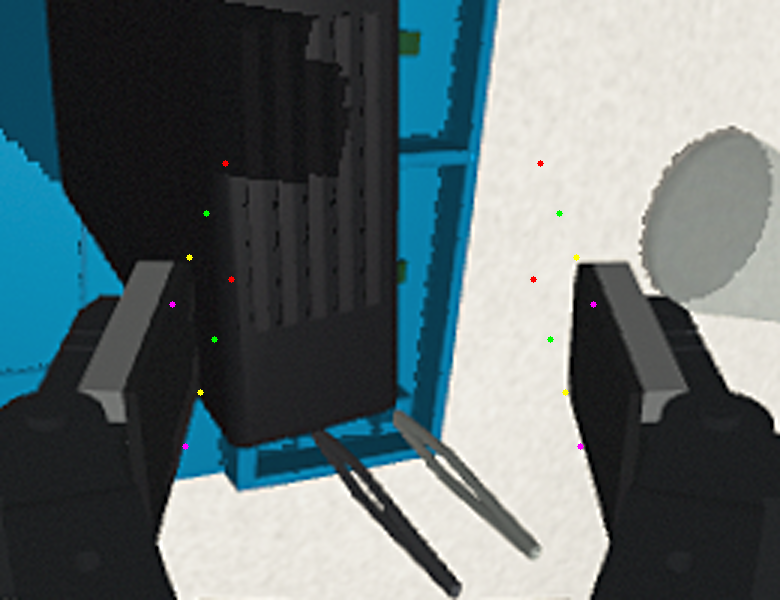

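The pad ends lie at about z = -28 mm in the tool frame at this opening: the inner corners at (173,262) and (578,262) match the yellow marks. I use that value instead of the stated +17. Next I tilt back and lower to TCP z = 123, so the tips are 18 mm below the drive's top.

```bash
python3 -m handwheel '[[0.25,0,0,0,0.12,0,0],[0.25,0,0,0,0.12,0,0],[0.25,0,0,0,0.12,0,0],[0.25,0,0,0,0.12,0,0],[0.25,0,0,2.6,0,0,0],[0.25,0,0,2.6,0,0,0],[0.25,0,0,2.7,0,0,0],[0.25,0,0,0,0,0,0]]'
python3 -c "
from h import *
s=sense();print(s['tool_pos'],s['tcp_rot'],s['ft_force'])"
```

```text
time: 8.18
tool_pos: [549.6, 144.6, 120.1]
tcp_rot: [-179.9, -0.4, -165.4]
ft_force: [-1.6, -0.2, -1.3]
finger_gap: 53.3
grip_force: 0.0
[549.58410836 144.5783217  120.08315296] [-179.93527465   -0.35291752 -165.39709517] [-1.59892913 -0.22700919 -1.26304698]
```

```bash
python3 -m handwheel '[[0.25,0,-0.3,0,0,0,0],[0.25,0,-0.3,0,0,0,0],[0.25,0,-0.47,-0.07,-0.04,0,0],[0.25,0,-0.47,-0.07,-0.04,0,0],[0.25,0,-0.47,-0.07,-0.04,0,0],[0.25,0,-0.47,-0.07,-0.04,0,0],[0.25,0,-0.47,-0.07,-0.04,0,0],[0.25,0,0,0,0,0,0]]'
python3 - <<'E'
from h import *
s=sense(); print(s["ft_force"],s["tool_pos"])
a=snapshot("scene");c=snapshot("side")
f=lambda p,x,y,w,h: cv2.resize(p["image"][y:y+h,x:x+w],(400,480),interpolation=cv2.INTER_CUBIC)
for n,p in(("scene",a),("side",c)): print(n,[ (d["location"],d["conf"]) for d in place_of(p,"drive")[:3]],[ (d["location"],d["conf"]) for d in place_of(p,"drive_edge")[:3]])
E
```

```text
time: 8.85
tool_pos: [562.9, 112.0, 129.1]
tcp_rot: [168.6, 0.2, -165.8]
ft_force: [0.3, -0.3, 0.2]
finger_gap: 53.3
grip_force: 0.0
[ 0.28244065 -0.33981995  0.18583886] [562.87096455 112.03480936 129.11190271]
scene [([234.3, 280.7, -1.3], 0.97), ([832.4, 213.1, 0.2], 0.73), ([552.5, 138.7, 11.5], 0.67)] [([247.3, 262.9, -4.4], 0.57)]
side [([233.4, 281.4, -0.7], 0.75), ([827.5, 213.5, 1.0], 0.6), ([550.4, 143.8, 6.3], 0.56)] [([814.6, 220.7, -2.5], 0.96), ([247.1, 264.8, 1.6], 0.61)]
```

```bash
cat >> h.py <<'E'
from scipy.optimize import minimize
def boxmask(p,E,th,yaw):
    y=np.radians(yaw);u=np.array([np.sin(y),-np.cos(y),0]);w=np.array([np.cos(y),np.sin(y),0]);z=np.array([0,0,1.])
    c,s=np.cos(th),np.sin(th);dx=-(c*u-s*z);dz=s*u+c*z
    P=np.array([proj(p,np.array([E[0],E[1],5])+a*dx+b*w+h*dz) for a in(0,40) for b in(-59,59) for h in(0,164)])
    m=np.zeros((480,640),np.uint8);cv2.fillConvexPoly(m,cv2.convexHull((P*16).astype(np.int32)),1,shift=4);return m>0
def fit(th0,E0=(556.4,123.6),yaw0=14.2,names=("scene","side")):
    L=[]
    for n in names:
        p=snapshot(n)
        b=boxmask(p,E0,th0,yaw0)
        t=[t["pixels"] for t in trace(p,"drive")]
        t=[m for m in t if (m&b).sum()>.3*m.sum()]
        if t: L.append((p,t[0]))
        else: print("no mask",n)
    def cost(v):
        r=0
        for p,m in L:
            b=boxmask(p,v[:2]*100,v[2],v[3]*10); r+=(m&~b).sum()*3+(b&~m).sum()
        return r/sum(m.sum() for _,m in L)
    x0=np.array([E0[0]/100,E0[1]/100,th0,yaw0/10])
    best=min((minimize(cost,[x0[0],x0[1],th0+d,x0[3]],method="Nelder-Mead",options=dict(initial_simplex=[[x0[0],x0[1],th0+d,x0[3]],[x0[0]+.08,x0[1],th0+d,x0[3]],[x0[0],x0[1]+.08,th0+d,x0[3]],[x0[0],x0[1],th0+d+.12,x0[3]],[x0[0],x0[1],th0+d,x0[3]+.3]])) for d in(-.1,.1)),key=lambda r:r.fun)
    v=best.x; print("E",(v[:2]*100).round(1),"theta",np.degrees(v[2]).round(1),"yaw",(v[3]*10).round(1),"cost",round(best.fun,3),len(L))
E
python3 -c "
from h import *
fit(0.2)"
```

```text
E [555.9 125.6] theta 15.4 yaw 16.0 cost 0.162 2
```

The drive is tipping about its edge as planned. I continue the rigid turn.

```bash
python3 -m handwheel '[[0.25,0,-0.47,-0.07,-0.04,0,0],[0.25,0,-0.47,-0.07,-0.04,0,0],[0.25,0,-0.47,-0.07,-0.04,0,0],[0.25,0,-0.47,-0.07,-0.04,0,0],[0.25,0,-0.47,-0.07,-0.04,0,0],[0.25,0,-0.47,-0.07,-0.04,0,0],[0.25,0,-0.47,-0.07,-0.04,0,0],[0.25,0,-0.47,-0.07,-0.04,0,0],[0.25,0,0,0,0,0,0]]'
python3 -c "
from h import *
s=sense();print(s['tool_pos'],s['tcp_rot'],s['ft_force']);fit(0.58)"
```

```text
time: 10.1
tool_pos: [569.5, 76.7, 117.6]
tcp_rot: [150.1, -0.1, -165.7]
ft_force: [0.6, -2.0, -0.6]
finger_gap: 53.3
grip_force: 0.6
[569.45011697  76.74782204 117.56934392] [ 1.50094902e+02 -1.25388689e-01 -1.65725038e+02] [ 0.55620684 -2.01240887 -0.604784  ]
E [554.7 128.9] theta 35.7 yaw 15.4 cost 0.137 2
```

```bash
python3 -m handwheel '[[0.25,0,-0.47,-0.05,-0.04,0,0],[0.25,0,-0.47,-0.05,-0.04,0,0],[0.25,0,-0.47,-0.05,-0.04,0,0],[0.25,0,-0.47,-0.05,-0.04,0,0],[0.25,0,-0.47,-0.05,-0.04,0,0],[0.25,0,-0.47,-0.05,-0.04,0,0],[0.25,0,-0.47,-0.05,-0.04,0,0],[0.25,0,-0.47,-0.05,-0.04,0,0],[0.25,0,-0.47,-0.05,-0.04,0,0],[0.25,0,0,0,0,0,0]]'
python3 -c "
from h import *
s=sense();print(s['joint_pos']);fit(0.96,(555,127))"
```

```text
time: 11.13
tool_pos: [578.1, 43.5, 94.5]
tcp_rot: [129.5, -0.1, -165.7]
ft_force: [1.5, -1.5, -0.5]
finger_gap: 53.4
grip_force: 1.1
[ -24.85693802   35.33251758   78.32212705   37.48807035  101.11839355
 -133.58871923]
E [556.4 125.3] theta 54.2 yaw 13.6 cost 0.077 2
```

```bash
python3 -m handwheel '[[0.25,0,-0.6,0.06,0,0,0],[0.25,0,-0.6,0.08,0,0,0],[0.25,0,-0.6,0.1,0,0,0],[0.25,0,-0.6,0.12,0,0,0],[0.25,0,-0.6,0.15,0,0,0],[0.25,0,-0.6,0.17,0,0,0],[0.25,0,-0.6,0.2,0,0,0],[0.25,0,-0.6,0.22,0,0,0],[0.25,0,-0.6,0.24,0,0,0],[0.25,0,-0.6,0.26,0,0,0],[0.25,0,-0.6,0.28,0,0,0],[0.25,0,0,0,0,0,0]]'
python3 -c "
from h import *
s=sense();print(s['tool_pos'],s['tcp_rot'],s['joint_pos'],s['ft_force']);fit(1.36,(556,125))"
```

```text
time: 12.33
tool_pos: [584.6, 17.3, 31.6]
tcp_rot: [129.5, -0.1, -165.6]
ft_force: [1.0, -1.4, -2.3]
finger_gap: 53.6
grip_force: 1.8
[584.62277411  17.3409203   31.56184919] [ 1.29510606e+02 -1.14893113e-01 -1.65620476e+02] [ -26.53403853   42.62771881   75.06221439   36.09261344   98.7787629
 -137.31043265] [ 1.0253818  -1.38110713 -2.29026234]
E [554.3 126. ] theta 77.9 yaw 14.5 cost 0.104 2
```

```bash
python3 -m handwheel '[[0.25,0,-0.41,-0.02,0,0,0],[0.25,0,-0.41,-0.02,0,0,0],[0.25,0,-0.41,-0.02,0,0,0],[0.25,0,-0.41,-0.02,0,0,0],[0.25,0,0,0,0,0,0]]'
python3 - <<'E'
from h import *
s=sense();print(s['tool_pos'],s['ft_force']);fit(1.47,(556,125))
a=snapshot("scene");c=snapshot("side")
f=lambda p,X: (lambda u,v: cv2.resize(p["image"][v-50:v+50,u-40:u+40],None,fx=5,fy=5,interpolation=cv2.INTER_CUBIC))(*map(int,proj(p,X)))
cv2.imwrite('pics/c3.png',np.hstack([f(a,(590,-20,20)),f(c,(590,-20,20))])[:,:,::-1])
E
```

```text
time: 12.95
tool_pos: [588.1, 6.0, 20.3]
tcp_rot: [129.6, -0.0, -165.6]
ft_force: [0.3, -2.3, -3.4]
finger_gap: 53.6
grip_force: 1.5
[588.05634692   5.97366733  20.32312041] [ 0.34126061 -2.29259262 -3.41893781]
E [554.3 125.6] theta 86.2 yaw 14.1 cost 0.1 2
```

View pics/c3.png

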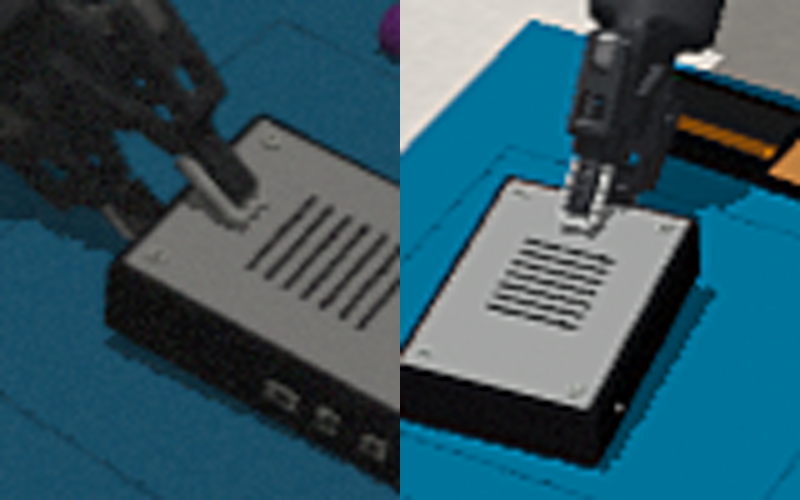

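The drive is almost down (about 85°), with the lower fingertip still under its end and the upper tip just clear of the cover, at (240,215). I slide out slowly.

```bash
python3 -m handwheel '[[0.25,0,-0.1,-0.12,0,0,0],[0.25,0,-0.1,-0.12,0,0,0],[0.25,0,-0.1,-0.12,0,0,0],[0.25,0,-0.1,-0.12,0,0,0],[0.25,0,-0.1,-0.12,0,0,0],[0.25,0,-0.1,-0.12,0,0,0],[0.25,0,-0.1,-0.12,0,0,0],[0.25,0,-0.1,-0.12,0,0,0]]'
python3 -c "
from h import *
s=sense();print(s['ft_force']);fit(1.5,(555,125.6))"
```

```text
time: 13.92
tool_pos: [591.4, -5.7, 21.2]
tcp_rot: [129.6, 0.0, -165.6]
ft_force: [0.7, -0.3, 0.6]
finger_gap: 53.5
grip_force: 0.0
[ 0.73007415 -0.34304968  0.6384209 ]
E [553.9 127.3] theta 92.2 yaw 14.2 cost 0.097 2
```

The force is gone, so the drive lies flat. I back out, set the tool upright, and turn it a quarter so that both fingertips can push squarely.

```bash
python3 -m handwheel '[[0.25,0,0,-1,0,0,0],[0.25,0,0,-3,0,0,0],[0.25,0,0,-4,0,0,0],[0.3,0,0,0,0.11,0,0],[0.35,0,0,0,0.11,0,0],[0.4,0,0,0,0.11,0,0],[0.4,0,0,0,0.11,0,0],[0.4,0,0,0,0.11,0,0],[0.4,0,0,0,0.11,0,0],[0.4,0,0,0,0.11,0,0],[0.4,0,0,0,0.11,0,0],[0.4,0,0,0,0,0,0]]'
python3 -m handwheel '[[0.4,0,0,0,0,0,0.12],[0.4,0,0,0,0,0,0.12],[0.4,0,0,0,0,0,0.12],[0.4,0,0,0,0,0,0.12],[0.4,0,0,0,0,0,0.12],[0.4,0,0,0,0,0,0.12],[0.4,0,0,0,0,0,0.12],[0.4,0,0,0,0,0,0.12],[0.4,0,0,0,0,0,0.12],[0.4,0,0,0,0,0,0.12],[0.4,0,0,0,0,0,0.12],[0.4,0,0,0,0,0,0.12]]'
python3 -m handwheel '[[0.4,0,0,0,0,0,0.12],[0.4,0,0,0,0,0,0.12],[0.4,0,0,0,0,0,0],[0.4,0,0,0,0,0,0]]'
python3 -c "
from h import *
p=snapshot('scene')
for q in('phone','driver','jar'): print(q,place_of(p,q)[:1])
p=snapshot('wrist')
for q in('phone','driver','jar','drive','rim'): print(q,place_of(p,q)[:2])
fit(1.57,(554,127)); print(sense()['joint_pos'])"
```

```text
time: 15.12
tool_pos: [607.0, -62.3, 73.9]
tcp_rot: [-179.7, 0.1, -165.4]
ft_force: [-0.8, 0.5, 0.0]
finger_gap: 59.7
grip_force: 0.0
time: 16.12
tool_pos: [606.6, -66.0, 72.4]
tcp_rot: [-180.0, -0.1, 111.5]
ft_force: [-0.1, 0.6, 0.4]
finger_gap: 60.0
grip_force: 0.0
time: 16.45
tool_pos: [606.7, -65.9, 72.3]
tcp_rot: [-180.0, -0.1, 98.3]
ft_force: [0.3, -0.4, 0.6]
finger_gap: 59.7
grip_force: 0.0
phone [{'location': [605.5, -176.4, 3.9], 'conf': 0.62}]
driver [{'location': [401.9, -20.1, 10.2], 'conf': 0.69}]
jar [{'location': [710.7, 116.4, 1.1], 'conf': 0.85}]
phone [{'location': [602.9, -177.8, 5.0], 'conf': 0.63}]
driver [{'location': [405.8, -20.3, 2.3], 'conf': 0.86}]
jar [{'location': [712.0, 117.2, 3.4], 'conf': 0.84}]
drive []
rim []
E [555.1 127.7] theta 89.7 yaw 14.0 cost 0.057 2
[-1.09501314e+01  1.48396753e+01  9.15710877e+01 -7.97717407e-04
  7.35895272e+01 -1.91005854e+01]
```

```bash
python3 -m handwheel '[[0.4,-0.3,-1.1,2,0,0,0],[0.4,0,0,2,0,0,0],[0.4,0,0,2,0,0,0],[0.4,0,0,1.5,0,0,0],[0.4,0,0,0.7,0,0,0],[0.4,0,0,0,0,0,0]]'
python3 -m handwheel '[[0.4,1,0,0,0,0,0],[0.4,1,0,0,0,0,0],[0.4,0.8,0,0,0,0,0],[0.4,0.8,0,0,0,0,0],[0.4,0.8,0,0,0,0,0],[0.4,0.8,0,0,0,0,0],[0.4,0,0,0,0,0,0]]'
python3 -c "
from h import *
fit(1.57,(552,150),10)"
```

```text
time: 17.65
tool_pos: [594.4, -69.4, -12.0]
tcp_rot: [-179.8, -0.1, 98.1]
ft_force: [-0.4, 0.4, 1.3]
finger_gap: 59.6
grip_force: 0.0
time: 18.23
tool_pos: [588.8, -16.3, -9.5]
tcp_rot: [180.0, -0.0, 98.2]
ft_force: [-0.1, 0.5, -0.0]
finger_gap: 59.9
grip_force: 0.0
E [565.2 158.8] theta 91.0 yaw 8.7 cost 0.068 2
```

Both tips push square; about 40 mm to go.

```bash
python3 -m handwheel '[[0.4,0.4,0,0,0,0,0],[0.4,0.5,0,0,0,0,0],[0.4,0.5,0,0,0,0,0],[0.4,0.5,0,0,0,0,0],[0.4,0.5,0,0,0,0,0],[0.4,0.4,0,0,0,0,0],[0.4,0.3,0,0,0,0,0],[0.4,0.2,0,0,0,0,0],[0.4,0,0,0,0,0,0]]'
python3 -m handwheel '[[0.4,0.15,0,0,0,0,0],[0.4,0.15,0,0,0,0,0],[0.4,0.1,0,0,0,0,0],[0.4,0,0,0,0,0,0]]'
python3 -c "
from h import *
print(sense()['ft_force']);fit(1.57,(558,195),8.5)"
```

```text
time: 19.18
tool_pos: [584.0, 15.1, -9.9]
tcp_rot: [-180.0, -0.0, 98.2]
ft_force: [0.6, 0.1, 0.1]
finger_gap: 59.6
grip_force: 0.0
time: 19.52
tool_pos: [583.7, 18.4, -9.8]
tcp_rot: [180.0, -0.0, 98.1]
ft_force: [0.2, -1.2, -0.8]
finger_gap: 59.8
grip_force: 0.7
[ 0.20201166 -1.22430519 -0.76829902]
E [562.2 191.5] theta 91.0 yaw 8.2 cost 0.069 2
```

```bash
for i in 1; do python3 -m handwheel '[[0.4,0.12,0,0,0,0,0],[0.4,0.12,0,0,0,0,0],[0.4,0.12,0,0,0,0,0],[0.4,0,0,0,0,0,0]]'; done
python3 -m handwheel '[[0.4,0.1,0,0,0,0,0],[0.4,0.1,0,0,0,0,0],[0.4,0.1,0,0,0,0,0],[0.4,0,0,0,0,0,0]]'
```

```text
time: 20.05
tool_pos: [583.2, 20.6, -9.7]
tcp_rot: [-180.0, 0.1, 98.1]
ft_force: [0.0, -9.0, 0.2]
finger_gap: 59.7
grip_force: 4.2
time: 20.38
tool_pos: [582.8, 20.7, -9.7]
tcp_rot: [-180.0, 0.3, 98.1]
ft_force: [-0.4, -21.9, -0.0]
finger_gap: 59.3
grip_force: 10.6
```

The force climbs to 22 N without any motion, so the drive is against the rim. I back off, check, then rise.

```bash
python3 -m handwheel '[[0.4,-0.2,0,0,0,0,0],[0.4,-0.3,0,0,0,0,0],[0.4,-1,0,0,0,0,0],[0.4,-2,0,0,0,0,0],[0.4,0,0,-3,0,0,0],[0.4,0,0,-3,0,0,0],[0.4,0,0,-3,0,0,0],[0.4,0,0,-3,0,0,0],[0.4,0,0,0,0,0,0],[0.4,0,0,0,0,0,0]]'
python3 - <<'E'
from h import *
fit(1.57,(562,194),8.2)
a=snapshot("scene");w=snapshot("wrist")
for q in('phone','driver','jar'): print(q,place_of(a,q)[:1])
cv2.imwrite('pics/end.png',np.hstack([cv2.resize(a["image"][200:420,250:490],(400,400)),cv2.resize(w["image"],(400,400))])[:,:,::-1])
E
```

```text
time: 21.22
tool_pos: [589.8, -10.0, 113.2]
tcp_rot: [179.7, 0.1, 98.2]
ft_force: [-0.1, 0.0, -0.5]
finger_gap: 59.9
grip_force: 0.0
E [560.  192.9] theta 90.8 yaw 9.3 cost 0.092 2
phone [{'location': [604.5, -176.6, 4.5], 'conf': 0.58}]
driver [{'location': [402.0, -19.8, 8.1], 'conf': 0.6}]
jar [{'location': [707.3, 117.3, 2.3], 'conf': 0.76}]
```

View pics/end.png

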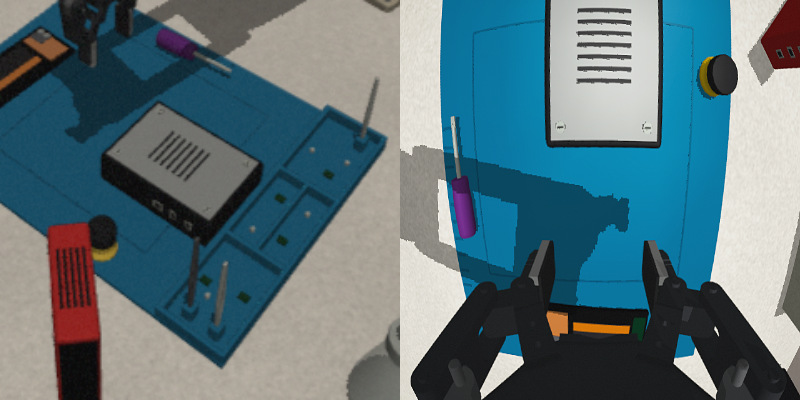

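The drive lies flat with the grey cover up, and its foot end (from (262,160) to (207,240)) runs along the rim. Nothing else has moved, and the arm touches nothing.

```bash
python3 -c "
from bench import *
print(hand_in())"
```

```text
the job is handed in; nothing more can be done
None
```

The drive was laid down gently, cover up, and pushed against the rim until the force rose to 22 N with no further movement. By the cameras it lies flat and square to the rim within the limits and nothing else moved; the job is handed in at about 21 s, with no verdict returned.

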